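# Row up cast tiles in a tilting tray with a captive lock screw

## Task

Put all the cast plaster tiles from the drying board flat into the tilting tray, pull the tray's spring-loaded lock screw up until its thread bites and screw it right out counter-clockwise so that it stays clear, then tip the tray by its bar handle until the tiles slide down into a single row against the fence. Lower the tray flat again and screw the lock back clockwise until it springs fully home, with every tile lying flush against the fence; leave the tub, the bottle and the putty knife where they are.

Things in the scene. Friction and masses are not known exactly. Their poses are not given: they have to be found in the camera images.
- lock_screw (a joint): Lift of the spring-loaded captive lock screw, m. 0 = home: its nose locks the tray flat (clear from 7 mm). A spring pulls it down: 4 N home, 8 N right out. It can be pulled straight up 12 mm, to a stop; from 8 mm its thread is engaged and it can be turned, below that turning is blocked. Once turned it stays where let go. Screwed right out it stands at 14 to 18 mm.
- lock_knob (a joint): Turn of the lock screw, rad, counter-clockwise from above positive. 0 to 0.2 = entry slot, where the screw comes off the thread and springs home; stop at 2.8. The quick thread lifts the screw 3.2 mm per rad turned counter-clockwise (8 mm at its start near 0.4 rad, 14 mm from 2.4 rad on; 4 mm of axial play) and lowers it clockwise. Turning takes about 0.1 N m.
- knob_grip (a point): Centre of the lock screw's round knurled steel knob: 26 mm diameter, 24 mm high, axis upright, gripped from above in any direction. When home it is 132 mm above the bench and 20 mm above the fixed brass collar (37 mm wide) that it comes out of; it rises with the screw. It stands over the hinge end nearer the robot.
- tray (a joint): Tilt of the tray, rad: 0 = flat (at rest on its feet), grows as the handle side is lifted, stop at 0.65. The hinge is damped: let go, the tray sinks back to flat by itself. With the lock screw home it is blocked and only gives a little (about 0.1 rad for 10 N at the handle). Tiles start to slide on its floor at 0.25 to 0.4 rad.
- tray_hinge (a point): Point on the tray's hinge axis, at the middle of its length, 44 mm above the bench; fixed to the stand. Axes: x along the hinge, y horizontal and square to it (the tray lies on the -y side), z up.
- handle_mid (a point): Middle of the tray's bar handle: a steel bar 12 mm thick, 120 mm long, parallel to the hinge, 235 mm from the hinge axis, 44 mm above the bench when flat, 39 mm clear of the tray's edge. It moves with the tray; the round bar can turn between fingers that stay upright. Lifting takes up to about 6 N.
- fence_mid (a point): Middle of the inner face of the tray's aluminium fence (26 mm high), at floor level, 36 mm above the bench when flat; moves with the tray. Axes: x along the fence, y towards the fence, z up out of the floor. The grey laminate floor is 240 mm long between end cheeks (13 mm high) and reaches back to y = -172 mm, to a 7 mm lip.
- board: Wooden drying board, 270 x 190 mm, lying on the bench, its top 13 mm above it; fixed. Origin: centre of the underside.
- knife_grip (a point): Handle of a putty knife lying on the bench; bystander.
- tub_mid (a point): Middle of a round plaster tub with a red lid (106 mm wide, 106 mm high); bystander.
- flask_mid (a point): Middle of a grey plastic bottle, 56 mm wide and 150 mm high; bystander.
- tile1_mid (a point): Centre of a square cast plaster tile, 40 x 40 x 16 mm, 30 g, z up, x and y along its sides; all tiles are alike and start flat on the drying board. Some may be absent.
- tile2_mid (a point): Centre of a square cast plaster tile, 40 x 40 x 16 mm, 30 g, z up, x and y along its sides; all tiles are alike and start flat on the drying board. Some may be absent.
- tile3_mid (a point): Centre of a square cast plaster tile, 40 x 40 x 16 mm, 30 g, z up, x and y along its sides; all tiles are alike and start flat on the drying board. Some may be absent.
- tile4_mid (a point): Centre of a square cast plaster tile, 40 x 40 x 16 mm, 30 g, z up, x and y along its sides; all tiles are alike and start flat on the drying board. Some may be absent.
- tile5_mid (a point): Centre of a square cast plaster tile, 40 x 40 x 16 mm, 30 g, z up, x and y along its sides; all tiles are alike and start flat on the drying board. Some may be absent.
Not all that is in view belongs to the job. What is shaped like the part that bears tile2_mid but yellow is not meant. Leave any green look-alike of the part that bears tile4_mid alone.

How it is judged:
On the way, in this order (a step that is already met when the one before it is completed fails the run):
1. the lock screw is pulled up and screwed out (value of joint lock_screw above 0.0125 m and value of joint lock_knob above 2.1 rad), for 0.2 s.
2. the tray is tipped and all tiles lie in a row against the fence (value of joint tray above 0.25 rad and y of tile1_mid in the frame of fence_mid between -0.0245 and -0.015 m and z of tile1_mid in the frame of fence_mid between 0.004 and 0.012 m and y of tile2_mid in the frame of fence_mid between -0.0245 and -0.015 m and z of tile2_mid in the frame of fence_mid between 0.004 and 0.012 m and y of tile3_mid in the frame of fence_mid between -0.0245 and -0.015 m and z of tile3_mid in the frame of fence_mid between 0.004 and 0.012 m and y of tile4_mid in the frame of fence_mid between -0.0245 and -0.015 m and z of tile4_mid in the frame of fence_mid between 0.004 and 0.012 m and y of tile5_mid in the frame of fence_mid between -0.0245 and -0.015 m and z of tile5_mid in the frame of fence_mid between 0.004 and 0.012 m), for 0.2 s.
3. the tray is lowered flat (value of joint tray below 0.03 rad), for 0.2 s.
At the end, for the whole second after the job is handed in: The tray is flat (within 0.03 rad), the lock screw is home (within 2 mm), and every tile lies still and flat on the tray's floor with a side against the fence (within 4.5 mm), all in one row (value of joint tray below 0.03 rad and value of joint lock_screw below 0.002 m and y of tile1_mid in the frame of fence_mid between -0.0245 and -0.015 m and z of tile1_mid in the frame of fence_mid between 0.004 and 0.012 m and y of tile2_mid in the frame of fence_mid between -0.0245 and -0.015 m and z of tile2_mid in the frame of fence_mid between 0.004 and 0.012 m and y of tile3_mid in the frame of fence_mid between -0.0245 and -0.015 m and z of tile3_mid in the frame of fence_mid between 0.004 and 0.012 m and y of tile4_mid in the frame of fence_mid between -0.0245 and -0.015 m and z of tile4_mid in the frame of fence_mid between 0.004 and 0.012 m and y of tile5_mid in the frame of fence_mid between -0.0245 and -0.015 m and z of tile5_mid in the frame of fence_mid between 0.004 and 0.012 m and linear speed of each of tile1, tile2, tile3, tile4, tile5 below 0.02 m/s); the robot touches nothing.
It fails at once if the tub, bottle or putty knife is moved by more than 3 cm (distance of any of knife_grip, tub_mid, flask_mid from where it was at the start of the episode above 0.03 m).
Of tile1, tile2, tile3, tile4, tile5 only 3 to 5 are there at a start; the rules pass over those that are not, and their reading is None.
At some moment in a run one of tile1, tile2, tile3, tile4, tile5 may be knocked a few centimetres aside while the robot is not near it.
Once in a run the grip may slacken for a moment while it holds something.
It also fails if it takes over 210 s, if anything falls off the work surface, if the arm or the gripper's body presses on something with over 40 N, if the wrist force passes 120 N, or if a joint passes its speed limit or range.

## Robot

A 6-joint arm with a two-finger parallel gripper is mounted at the origin on the work surface. World frame = base frame: x ahead of the robot, y to its left, z up, the work surface at z = 0. Lengths are in m, angles in rad, forces in N, time in s.
With the tool pointing down it reaches from about 0.15 to 0.775 m from the base axis. Payload 6.1 kg.
Tool frame: the origin (TCP) lies midway between the tips of the shut fingers; the grasp point (between the pads) lies 19 mm behind it (env.hold_point_z is the distance from the TCP to the grasp point, in m); z points along the fingers, y is the line along which they close (so a half turn about z gives the same grasp; the last joint's range is limited). The gripper opens to 85 mm and grips with 20 to 120 N. Pads are 22 mm wide; open, the fingers measure 114 mm over their backs; the gripper's body (76 mm by 85 mm) begins 54 mm behind the grasp point. The pads swing forward as they close: fully open they stand 13 mm farther back than shut.
Start: joints at [1.344, 0.126, -0.04, 1.405, 0, 1.571], TCP at [0.118, 0.512, 0.231] pointing down, gripper open.
Joint ranges: [-2.72, 2.72], [-0.95, 1.95], [-1.27, 1.35], [-1.78, 2.02], [-1.46, 1.47], [-3.14, 3.14]. Speed limits (rad/s): [2.39, 2.39, 3.01, 3.14, 3.14, 3.14].

## Interface

Orientations are given as a rotation vector (axis times angle).
In Python, from rig import env, cams gives the robot as it stands.
- The arm moves only by the shell command python3 -m creep 'ROWS' [FORCE]. ROWS is JSON, a list of rows, each a list of 7 numbers: the shift along the tool's x, y, z scaled (see below), then the turn, a rotation vector about the tool's x, y, z scaled (see below), then the opening, from -1 (shut) to 1 (fully open). In form: [[x, y, z, ax, ay, az, jaw], ...]. A call has 1 to 20 rows; each row shifts and turns the commanded pose from where the row before left it, along the tool's axes as they then stand; what a row does not reach is not made up. The controller multiplies each number of a shift by 50 mm and each number of a turn by 0.15 rad. A row lasts 1/10 s, in which the tool goes at most 50 mm and 8.59 degrees, less where a joint would pass 70% of its speed; a pose out of reach is approached as far as the arm can. A call with a number of a shift or a turn outside -1 to 1 is refused whole. A call with a gripper value outside its range is refused whole. The fingers move at their own pace and stop on an object; FORCE is the grip in N (left out, the last holds). Time passes only in rows, so rows that do not move let the fingers close. It gives the time, the measured TCP pose, the force, the opening and the grip force at its end, in the units of the state.
- env.read_state(): the state, without advancing time (a new reading comes with each control period).
- cams.capture(name): name is "scene" or "top" or "wrist"; returns the picture (420x560x3 uint8, red, green, blue); there is no depth.
- cams.camera_model(name): a dict with "intrinsics" (3x3 intrinsics, pixels), "T" (4x4, takes a point from camera to world coordinates). Camera axes: x right, y up, looking along -z (the intrinsics and any distortion apply to the point x, -y, -z); pixel columns grow to the right and rows downward; lengths in m; the calibration is good to about 2 mm. A picture is of the moment at which its call begins: read the wrist's pose just before it. camera_model takes no time and is no camera call; for the wrist camera it gives the pose at the moment of the call.
- env.hand_in(): hands the job in; it is judged then, once.
The state is a dict: "time": time; "joint_pos": joint angles; "joint_velocities": joint speeds; "joint_efforts": joint torques, N m; "tool_pos": TCP position; "tool_rot": TCP orientation; "force": force on the tool from outside, world axes, zero at the start; "torque": the same for the moment, N m; "finger_gap": finger opening in m; "grip_force": force on a finger pad.
Only numpy, scipy, OpenCV 4.12 (cv2) and the standard library are available. Lean on these libraries where they do the work, as an engineer would, in place of code of your own. Each camera call takes 0.05 s, during which the arm holds its last target. There are 200 camera calls.

## Working session

There is one attempt and no reset: what is moved stays moved. The work goes in short steps, Python scripts to look and compute and a shell command to move; the robot and the scene stay as the last step left them, time stands still between calls to the robot, and variables do not carry over. Pictures are saved under pics/ and viewed, at most 14 in all, crops included, and the job is handed in when it is done.

```bash
ls; mkdir -p pics; python3 - <<'E'
from rig import env,cams
import cv2
for n in ("top","scene"):
    cv2.imwrite(f"pics/{n}0.png",cams.capture(n)[:,:,::-1])
    m=cams.camera_model(n);print(n,m["intrinsics"],m["T"].round(3) if hasattr(m["T"],'round') else m["T"],m.keys())
print(env.read_state())
E
```

```text
pics
top [[481.2901647    0.         283.58353007]
 [  0.         481.2901647  214.07441577]
 [  0.           0.           1.        ]] [[-2.400e-02  9.970e-01 -6.800e-02  4.540e-01]
 [-1.000e+00 -2.400e-02  1.000e-03 -1.300e-02]
 [-0.000e+00  6.800e-02  9.980e-01  1.305e+00]
 [ 0.000e+00  0.000e+00  0.000e+00  1.000e+00]] dict_keys(['intrinsics', 'T'])
scene [[400.62564597   0.         275.59360131]
 [  0.         400.62564597 208.83142935]
 [  0.           0.           1.        ]] [[-0.637 -0.458  0.621  1.236]
 [ 0.771 -0.377  0.513  0.569]
 [-0.     0.805  0.593  0.798]
 [ 0.     0.     0.     1.   ]] dict_keys(['intrinsics', 'T'])
{'time': 0.1, 'joint_pos': array([ 1.34400588e+00,  1.26308023e-01, -4.04827942e-02,  1.40540836e+00,
        2.93577677e-06,  1.57078071e+00]), 'joint_velocities': array([ 0.00010386, -0.00169307,  0.00252384,  0.0013379 , -0.00030957,
        0.00050248]), 'joint_efforts': array([-5.37891515e-05, -4.36902738e+01,  3.53605771e+01,  1.36374900e-02,
       -1.05490269e-04, -7.58987539e-06]), 'tool_pos': array([0.11796446, 0.51120278, 0.23062355]), 'tool_rot': array([-3.55435888e-01, -3.12125763e+00,  2.18879992e-03]), 'force': array([ 0.00507235,  0.18099565, -0.34581951]), 'torque': array([-0.03188437, -0.01806506,  0.01266289]), 'grip_force': 0.0, 'finger_gap': 0.0852413730866288}
```

View pics/top0.png

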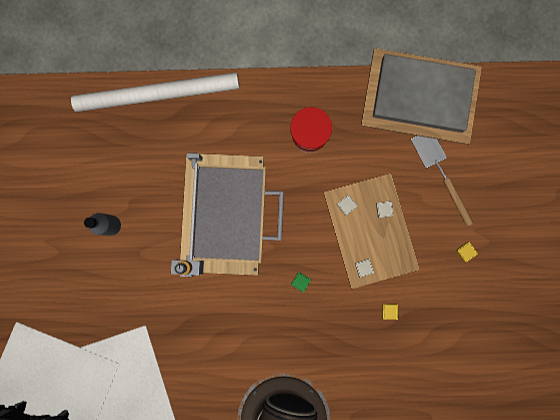

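View pics/scene0.png

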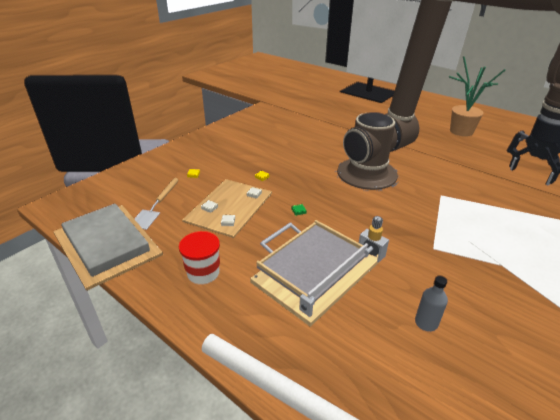

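The top view shows three white tiles on the board at (347,205), (385,209) and (364,268). The knob is at (182,268), the handle bar at column ~281 over rows 192–240, and the fence at column ~195. The yellow and green tiles are decoys. In the scene view the knob is at (377,225).

```bash
cat > h.py <<'E'
from rig import env,cams
import cv2,numpy as np
from scipy.spatial.transform import Rotation as R
def ray(n,px,m=None):
    m=m or cams.camera_model(n);K=np.array(m["intrinsics"]);T=np.array(m["T"])
    v=np.linalg.inv(K)@[px[0],px[1],1.];return T[:3,3],T[:3,:3]@[v[0],-v[1],-v[2]]
def onz(n,px,z,m=None):
    o,d=ray(n,px,m);return (o+d*(z-o[2])/d[2])[:3]
def tri(p1,p2):
    A=[];b=[]
    for n,p in (("top",p1),("scene",p2)):
        o,d=ray(n,p);d=d/np.linalg.norm(d);P=np.eye(3)-np.outer(d,d);A.append(P);b.append(P@o)
    return np.linalg.lstsq(np.vstack(A),np.hstack(b),rcond=None)[0]
def quad(n,mask,z,amin,amax,m=None):
    """rectangles of blobs in mask -> centre(px), world centre, angle of a side (deg), sides(mm)"""
    out=[]
    for c in cv2.findContours(mask,cv2.RETR_EXTERNAL,cv2.CHAIN_APPROX_NONE)[0]:
        if amin<cv2.contourArea(c)<amax:
            w=np.array([onz(n,p[0],z,m)[:2] for p in c],np.float32)
            r=cv2.minAreaRect(w*1000);M=cv2.moments(c)
            out.append((M['m10']/M['m00'],M['m01']/M['m00'],r[0][0]/1000,r[0][1]/1000,r[2],r[1]))
    return out
def white(im):
    h=cv2.cvtColor(im,cv2.COLOR_RGB2HSV);return cv2.inRange(h,(0,0,150),(179,60,255))
def goto(p,yaw=None):
    """shift/turn in tool units for a tool-down pose with closing line at yaw (world, deg)"""
    s=env.read_state();Rm=R.from_rotvec(s['tool_rot'])
    d=Rm.inv().apply(np.array(p)-s['tool_pos'])/.05
    t=None
    if yaw is not None:
        a=np.radians(yaw);y=np.array([np.cos(a),np.sin(a),0]);
        if y@Rm.apply([0,1,0])<0:y=-y
        z=np.array([0,0,-1.]);Rt=R.from_matrix(np.c_[np.cross(y,z),y,z]);t=((Rm.inv()*Rt).as_rotvec()/.15).round(2)
    print("shift",d.round(2),"turn",t,"| pos",s['tool_pos'].round(4),"t",round(s['time'],2),"j6",s['joint_pos'][5].round(2))
E
python3 - <<'E'
from h import *
im=cams.capture("top")
for q in quad("top",white(im),.029,60,900): 
    if 320<q[0]<420: print(np.round(q[:5],3),np.round(q[5],1))
h=cv2.cvtColor(im,cv2.COLOR_RGB2HSV)
fl=cv2.inRange(h,(0,0,50),(179,60,140));b=np.zeros_like(fl);b[140:290,170:275]=fl[140:290,170:275]
for q in quad("top",b,.036,1500,20000): print('floor',np.round(q[:5],3),q[5])
c=cv2.resize(im[145:285,165:295],None,fx=4.2,fy=4.2,interpolation=cv2.INTER_CUBIC)
cv2.imwrite("pics/tray.png",c[:,:,::-1])
sc=cams.capture("scene");cv2.imwrite("pics/sc1.png",cv2.resize(sc[200:330,240:400],None,fx=4.5,fy=4.5,interpolation=cv2.INTER_CUBIC)[:,:,::-1])
E
```

```text
[ 3.64475e+02  2.68038e+02  3.94000e-01 -2.23000e-01  1.65140e+01] [40.4 38.5]
[ 3.84735e+02  2.09125e+02  5.48000e-01 -2.83000e-01  5.99400e+00] [40.2 38.5]
[ 3.46942e+02  2.04873e+02  5.62000e-01 -1.83000e-01  3.72350e+01] [39.8 39.7]
floor [2.27775e+02 2.13157e+02 5.50000e-01 1.34000e-01 8.60000e+01] (176.44960021972656, 246.5897216796875)
```

View pics/tray.png

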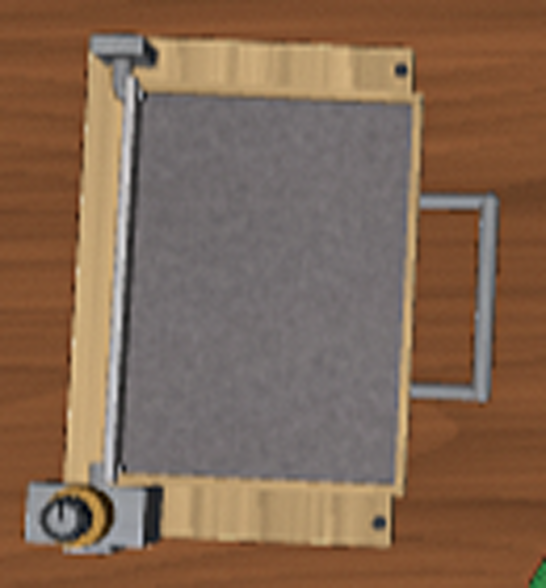

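View pics/sc1.png

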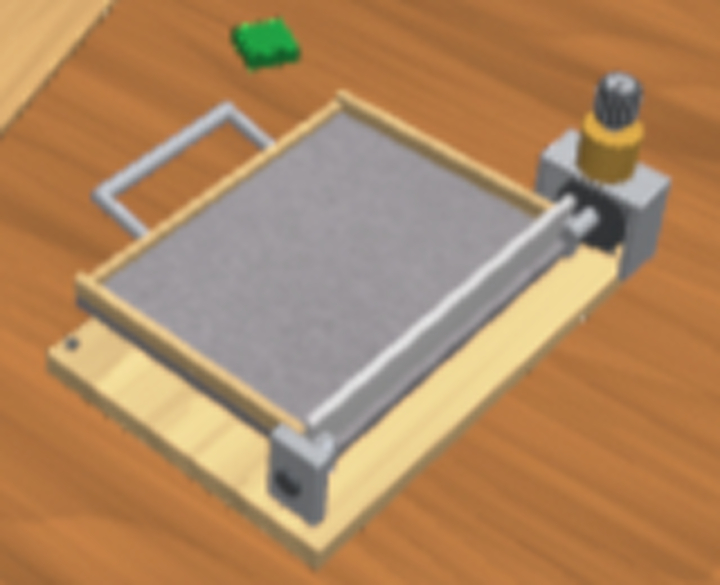

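The knob's top centre is at (180.7,268.3) in the top view and (377.6,218.4) in the scene view. The handle bar runs from (281.7,191.9) to (279.8,240.2), and the fence's inner foot from about (198,168) to (193,258).

```bash
python3 - <<'E'
from h import *
print("knob tri",tri((180.7,268.3),(377.6,218.4)).round(4), onz("top",(180.7,268.3),.144).round(4))
print("handle",onz("top",(281.7,191.9),.05).round(4),onz("top",(279.8,240.2),.05).round(4))
f=lambda x,y:(165+x/4.2,145+y/4.2)
for p in [(145,92),(124,470),(393,485),(413,103)]: print("floor",onz("top",f(*p),.036).round(4))
for p in [(131,80),(110,480)]: print("fencetop",onz("top",f(*p),.062).round(4))
goto([.394,-.223,.1],16.5)
E
```

```text
knob tri [0.4076 0.2379 0.1403] [0.4084 0.236  0.144 ]
handle [ 0.5977 -0.0106  0.05  ] [ 0.4714 -0.0026  0.05  ]
floor [0.6714 0.2065 0.036 ]
floor [0.4331 0.2225 0.036 ]
floor [0.4198 0.0544 0.036 ]
floor [0.6603 0.0369 0.036 ]
fencetop [0.6747 0.2106 0.062 ]
fencetop [0.4276 0.2263 0.062 ]
shift [ -8.68 -13.07   2.63] turn [-0.01  0.    7.04] | pos [0.118  0.5113 0.2308] t 0.2 j6 1.57
```

```bash
python3 -m creep '[[-0.43,-0.65,0.1,0,0,0,1],[-0.43,-0.65,0.1,0,0,0,1],[-0.43,-0.65,0.1,0,0,0,1],[-0.43,-0.65,0.1,0,0,0,1],[-0.43,-0.65,0.1,0,0,0,1],[-0.43,-0.65,0.1,0,0,0,1],[-0.43,-0.65,0.1,0,0,0,1],[-0.43,-0.65,0.1,0,0,0,1],[-0.43,-0.65,0.1,0,0,0,1],[-0.43,-0.65,0.1,0,0,0,1],[-0.43,-0.65,0.1,0,0,0,1],[-0.43,-0.65,0.1,0,0,0,1],[-0.43,-0.65,0.1,0,0,0,1],[-0.43,-0.65,0.1,0,0,0,1],[-0.43,-0.65,0.1,0,0,0,1],[-0.43,-0.65,0.1,0,0,0,1],[-0.43,-0.65,0.1,0,0,0,1],[-0.43,-0.65,0.1,0,0,0,1],[-0.43,-0.65,0.1,0,0,0,1],[-0.43,-0.65,0.1,0,0,0,1]]'
python3 -m creep '[[0,0,0,0,0,0.88,1],[0,0,0,0,0,0.88,1],[0,0,0,0,0,0.88,1],[0,0,0,0,0,0.88,1],[0,0,0,0,0,0.88,1],[0,0,0,0,0,0.88,1],[0,0,0,0,0,0.88,1],[0,0,0,0,0,0.88,1],[0,0,0,0,0,0,1],[0,0,0,0,0,0,1]]'
python3 - <<'E'
from h import *
m=cams.camera_model("wrist")
im=cams.capture("wrist");cv2.imwrite("pics/w1.png",im[:,:,::-1])
for q in quad("wrist",white(im),.029,500,90000,m): print(np.round(q[:5],3),np.round(q[5],1))
goto([.394,-.223,.014],16.5)
E
```

```text
time: 2.2
tool_pos: [0.391, -0.2203, 0.131]
tool_rot: [0.357, 3.121, 0.0]
force: [-0.4, 0.1, 0.1]
finger_gap: 0.0856
grip_force: 0.0
time: 3.2
tool_pos: [0.3908, -0.2185, 0.1312]
tool_rot: [-1.876, -2.52, 0.0]
force: [-0.3, 0.4, -0.1]
finger_gap: 0.0856
grip_force: 0.0
[ 5.01531e+02  2.29005e+02  5.60000e-01 -1.82000e-01  3.68810e+01] [40.1 43. ]
[ 2.86815e+02  2.18317e+02  3.94000e-01 -2.24000e-01  1.67290e+01] [39.9 39.3]
shift [-0.11  0.04  2.34] turn [-0.   -0.    0.02] | pos [ 0.3908 -0.2185  0.1312] t 3.25 j6 0.77
```

View pics/w1.png

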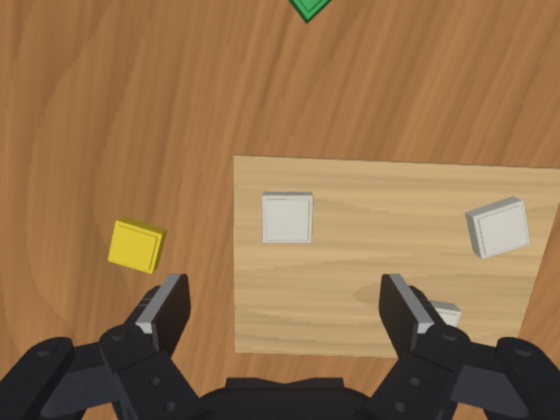

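The wrist view shows tile 1 at (287,218), square to the jaws, which agrees with the top-view position. I'll grasp it now.

```bash
python3 -m creep '[[-0.12,0.06,0,0,0,0,1],[0,0,0.5,0,0,0,1],[0,0,0.5,0,0,0,1],[0,0,0.5,0,0,0,1],[0,0,0.5,0,0,0,1],[0,0,0.34,0,0,0,1],[0,0,0,0,0,0,-1],[0,0,0,0,0,0,-1],[0,0,0,0,0,0,-1],[0,0,0,0,0,0,-1],[0,0,0,0,0,0,-1],[0,0,0,0,0,0,-1]]' 40
```

```text
time: 4.45
tool_pos: [0.3965, -0.224, 0.0156]
tool_rot: [1.878, 2.515, 0.0]
force: [0.7, 0.9, 6.8]
finger_gap: 0.0388
grip_force: 41.8
```

```bash
python3 -m creep '[[0,0,-0.3,0,0,0,-1],[0,0,-0.7,0,0,0,-1],[0,0,-0.7,0,0,0,-1],[0,0,-0.7,0,0,0,-1],[0,0,0,0,0,0,-1]]'
python3 - <<'E'
from h import *
goto([.479,.1693,.115],-3.8)
E
```

```text
time: 4.95
tool_pos: [0.3978, -0.2247, 0.1393]
tool_rot: [1.875, 2.511, 0.002]
force: [0.4, -0.0, 0.1]
finger_gap: 0.0388
grip_force: 41.0
shift [7.1  3.79 0.47] turn [0.04 0.03 2.36] | pos [ 0.3978 -0.2247  0.1393] t 4.95 j6 0.77
```

```bash
python3 -m creep '[[0.507,0.271,0.02,0,0,0,-1],[0.507,0.271,0.02,0,0,0,-1],[0.507,0.271,0.02,0,0,0,-1],[0.507,0.271,0.02,0,0,0,-1],[0.507,0.271,0.02,0,0,0,-1],[0.507,0.271,0.02,0,0,0,-1],[0.507,0.271,0.02,0,0,0,-1],[0.507,0.271,0.02,0,0,0,-1],[0.507,0.271,0.02,0,0,0,-1],[0.507,0.271,0.02,0,0,0,-1],[0.507,0.271,0.02,0,0,0,-1],[0.507,0.271,0.02,0,0,0,-1],[0.507,0.271,0.02,0,0,0,-1],[0.507,0.271,0.02,0,0,0,-1],[0,0,0,0,0,0.79,-1],[0,0,0,0,0,0.79,-1],[0,0,0,0,0,0.79,-1],[0,0,0,0,0,0,-1],[0,0,0,0,0,0,-1]]'
python3 - <<'E'
from h import *
goto([.479,.1693,.0405],-3.8)
E
```

```text
time: 6.85
tool_pos: [0.4763, 0.1707, 0.1199]
tool_rot: [-2.292, -2.148, 0.001]
force: [-0.7, 0.3, -0.1]
finger_gap: 0.0392
grip_force: 41.1
shift [-0.02  0.06  1.59] turn [-0.    0.    0.01] | pos [0.4763 0.1707 0.1199] t 6.85 j6 1.98
```

```bash
python3 -m creep '[[0,0,0.5,0,0,0,-1],[0,0,0.5,0,0,0,-1],[0,0,0.3,0,0,0,-1],[0,0,0.15,0,0,0,-1],[0,0,0.14,0,0,0,-1],[0,0,0,0,0,0,-1],[0,0,0,0,0,0,0.3],[0,0,0,0,0,0,0.3],[0,0,0,0,0,0,0.3],[0,0,0,0,0,0,0.3]]'
python3 -m creep '[[0,0,-0.5,0,0,0,0.4],[0,0,-0.7,0,0,0,1],[0,0,-0.8,0,0,0,1],[0,0,0,0,0,0,1]]'
python3 - <<'E'
from h import *
im=cams.capture("top");print([np.round(q[:5],3) for q in quad("top",white(im),.045,60,900) if 198<q[0]<420])
goto([.561,-.1825,.1401],37)
E
```

```text
time: 7.85
tool_pos: [0.4768, 0.1709, 0.0413]
tool_rot: [2.295, 2.145, 0.001]
force: [0.3, 0.9, 0.4]
finger_gap: 0.0554
grip_force: 0.0
time: 8.25
tool_pos: [0.4793, 0.1718, 0.1465]
tool_rot: [2.292, 2.143, 0.013]
force: [1.3, -0.1, 0.1]
finger_gap: 0.0853
grip_force: 0.0
[array([2.17164e+02, 2.41456e+02, 4.75000e-01, 1.63000e-01, 8.91490e+01]), array([ 3.84659e+02,  2.09037e+02,  5.47000e-01, -2.80000e-01,
        6.76300e+00]), array([ 3.46716e+02,  2.04710e+02,  5.61000e-01, -1.81000e-01,
        3.72350e+01])]
shift [-6.95  2.13  0.07] turn [ 0.04 -0.   -4.75] | pos [0.4784 0.1714 0.1439] t 8.3 j6 1.98
```

```bash
python3 -m creep '[[-0.496,0.152,0,0,0,0,1],[-0.496,0.152,0,0,0,0,1],[-0.496,0.152,0,0,0,0,1],[-0.496,0.152,0,0,0,0,1],[-0.496,0.152,0,0,0,0,1],[-0.496,0.152,0,0,0,0,1],[-0.496,0.152,0,0,0,0,1],[-0.496,0.152,0,0,0,0,1],[-0.496,0.152,0,0,0,0,1],[-0.496,0.152,0,0,0,0,1],[-0.496,0.152,0,0,0,0,1],[-0.496,0.152,0,0,0,0,1],[-0.496,0.152,0,0,0,0,1],[-0.496,0.152,0,0,0,0,1],[0,0,0,0,0,-0.95,1],[0,0,0,0,0,-0.95,1],[0,0,0,0,0,-0.95,1],[0,0,0,0,0,-0.95,1],[0,0,0,0,0,-0.95,1],[0,0,0,0,0,0,1]]'
python3 - <<'E'
from h import *
m=cams.camera_model("wrist")
for q in quad("wrist",white(cams.capture("wrist")),.029,500,90000,m): print(np.round(q[:5],3),np.round(q[5],1))
goto([.5615,-.1825,.0165],37)
E
```

```text
time: 10.3
tool_pos: [0.5587, -0.1827, 0.1395]
tool_rot: [-1.402, -2.81, 0.0]
force: [0.4, 0.1, -0.1]
finger_gap: 0.0854
grip_force: 0.0
[ 2.09048e+02  2.88635e+02  5.48000e-01 -2.83000e-01  7.06500e+00] [39.7 40.2]
[ 5.46168e+02  2.46624e+02  7.56000e-01 -7.80000e-02  8.55740e+01] [37.1 28.7]
[ 5.09442e+02  2.12929e+02  7.07000e-01 -7.30000e-02  6.85350e+01] [49.4 19.4]
[ 2.88306e+02  2.10818e+02  5.62000e-01 -1.82000e-01  3.70380e+01] [39.7 41.7]
[4.91373e+02 2.25150e+01 5.90000e-01 6.00000e-03 3.70110e+01] [60.6 31.1]
shift [-0.03  0.05  2.46] turn [-0.01 -0.01 -0.03] | pos [ 0.5588 -0.1827  0.1397] t 10.35 j6 0.61
```

```bash
python3 -m creep '[[-0.04,0.06,0,0,0,0,1],[0,0,0.5,0,0,0,1],[0,0,0.5,0,0,0,1],[0,0,0.5,0,0,0,1],[0,0,0.5,0,0,0,1],[0,0,0.44,0,0,0,1],[0,0,0,0,0,0,-1],[0,0,0,0,0,0,-1],[0,0,0,0,0,0,-1],[0,0,0,0,0,0,-1],[0,0,0,0,0,0,-1],[0,0,0,0,0,0,-1]]' 40
python3 -m creep '[[0,0,-0.3,0,0,0,-1],[0,0,-0.7,0,0,0,-1],[0,0,-0.7,0,0,0,-1],[0,0,-0.5,0,0,0,-1],[0,0,0,0,0,0,-1]]'
python3 - <<'E'
from h import *
goto([.550,.1646,.115],-3.8)
E
```

```text
time: 11.55
tool_pos: [0.5641, -0.183, 0.0205]
tool_rot: [1.402, 2.808, 0.001]
force: [-0.3, 0.7, 6.2]
finger_gap: 0.0383
grip_force: 41.2
time: 12.05
tool_pos: [0.565, -0.1833, 0.1335]
tool_rot: [1.4, 2.804, 0.002]
force: [0.2, -0.1, -0.0]
finger_gap: 0.0385
grip_force: 40.6
shift [5.74 3.94 0.35] turn [0.04 0.03 4.74] | pos [ 0.565  -0.1833  0.1335] t 12.05 j6 0.61
```

```bash
python3 -m creep '[[0.41,0.281,0.015,0,0,0,-1],[0.41,0.281,0.015,0,0,0,-1],[0.41,0.281,0.015,0,0,0,-1],[0.41,0.281,0.015,0,0,0,-1],[0.41,0.281,0.015,0,0,0,-1],[0.41,0.281,0.015,0,0,0,-1],[0.41,0.281,0.015,0,0,0,-1],[0.41,0.281,0.015,0,0,0,-1],[0.41,0.281,0.015,0,0,0,-1],[0.41,0.281,0.015,0,0,0,-1],[0.41,0.281,0.015,0,0,0,-1],[0.41,0.281,0.015,0,0,0,-1],[0.41,0.281,0.015,0,0,0,-1],[0.41,0.281,0.015,0,0,0,-1],[0,0,0,0,0,0.95,-1],[0,0,0,0,0,0.95,-1],[0,0,0,0,0,0.95,-1],[0,0,0,0,0,0.95,-1],[0,0,0,0,0,0.95,-1],[0,0,0,0,0,0,-1]]'
python3 - <<'E'
from h import *
goto([.550,.1646,.045],-3.8)
E
```

```text
time: 14.05
tool_pos: [0.5471, 0.1648, 0.1174]
tool_rot: [-2.295, -2.144, 0.002]
force: [-0.4, -0.5, -0.6]
finger_gap: 0.0386
grip_force: 40.5
shift [-0.    0.06  1.45] turn [-0.01  0.   -0.01] | pos [0.5471 0.1648 0.1174] t 14.05 j6 1.93
```

```bash
python3 -m creep '[[0,0.03,0.5,0,0,0,-1],[0,0.03,0.5,0,0,0,-1],[0,0,0.2,0,0,0,-1],[0,0,0.15,0,0,0,-1],[0,0,0.12,0,0,0,-1],[0,0,0,0,0,0,-1],[0,0,0,0,0,0,0.3],[0,0,0,0,0,0,0.3],[0,0,0,0,0,0,0.3],[0,0,0,0,0,0,0.3]]'
python3 -m creep '[[0,0,-0.5,0,0,0,0.3],[0,0,-0.7,0,0,0,1],[0,0,-0.7,0,0,0,1],[0,0,0,0,0,0,1]]'
python3 - <<'E'
from h import *
goto([.5475,-.2825,.1401],6.8)
E
```

```text
time: 15.05
tool_pos: [0.5508, 0.1649, 0.0453]
tool_rot: [2.295, 2.145, 0.001]
force: [-0.0, -0.2, 0.0]
finger_gap: 0.0554
grip_force: 0.0
time: 15.45
tool_pos: [0.5531, 0.1655, 0.1454]
tool_rot: [2.292, 2.143, 0.012]
force: [0.9, 0.6, 0.8]
finger_gap: 0.0854
grip_force: 0.0
shift [-8.95  0.49  0.08] turn [ 0.06 -0.02 -1.24] | pos [0.5531 0.1655 0.1454] t 15.45 j6 1.93
```

```bash
python3 -m creep '[[-0.56,0.03,0,0,0,0,1],[-0.56,0.03,0,0,0,0,1],[-0.56,0.03,0,0,0,0,1],[-0.56,0.03,0,0,0,0,1],[-0.56,0.03,0,0,0,0,1],[-0.56,0.03,0,0,0,0,1],[-0.56,0.03,0,0,0,0,1],[-0.56,0.03,0,0,0,0,1],[-0.56,0.03,0,0,0,0,1],[-0.56,0.03,0,0,0,0,1],[-0.56,0.03,0,0,0,0,1],[-0.56,0.03,0,0,0,0,1],[-0.56,0.03,0,0,0,0,1],[-0.56,0.03,0,0,0,0,1],[-0.56,0.03,0,0,0,0,1],[-0.56,0.03,0,0,0,0,1],[0,0,0,0,0,-0.62,1],[0,0,0,0,0,-0.62,1],[0,0,0,0,0,0,1],[0,0,0,0,0,0,1]]'
python3 - <<'E'
from h import *
m=cams.camera_model("wrist")
for q in quad("wrist",white(cams.capture("wrist")),.029,500,90000,m): print(np.round(q[:5],3),np.round(q[5],1))
goto([.5475,-.283,.0165],6.8)
im=cams.capture("top");print([np.round(q[:5],3) for q in quad("top",white(im),.045,60,900) if 190<q[0]<420])
E
```

```text
time: 17.45
tool_pos: [0.5441, -0.2837, 0.1394]
tool_rot: [-2.088, -2.347, 0.0]
force: [-0.0, 0.4, 0.6]
finger_gap: 0.0855
grip_force: 0.0
[ 4.62286e+02  3.18349e+02  7.16000e-01 -3.73000e-01  2.47620e+01] [30.5 31.1]
[ 2.89871e+02  2.08854e+02  5.48000e-01 -2.84000e-01  6.72400e+00] [39.7 39. ]
shift [0.   0.07 2.46] turn [-0.   -0.   -0.01] | pos [ 0.5442 -0.2836  0.1395] t 17.5 j6 0.97
[array([2.13028e+02, 2.40864e+02, 4.75000e-01, 1.72000e-01, 8.91490e+01]), array([2.14899e+02, 2.11764e+02, 5.49000e-01, 1.66000e-01, 8.91330e+01]), array([ 3.84640e+02,  2.09154e+02,  5.47000e-01, -2.80000e-01,
        7.32800e+00]), array([1.93083e+02, 2.32875e+02, 5.35000e-01, 2.17000e-01, 8.39980e+01])]
```

```bash
python3 -m creep '[[-0.01,0.08,0,0,0,0,1],[0,0,0.5,0,0,0,1],[0,0,0.5,0,0,0,1],[0,0,0.5,0,0,0,1],[0,0,0.5,0,0,0,1],[0,0,0.44,0,0,0,1],[0,0,0,0,0,0,-1],[0,0,0,0,0,0,-1],[0,0,0,0,0,0,-1],[0,0,0,0,0,0,-1],[0,0,0,0,0,0,-1],[0,0,0,0,0,0,-1]]' 40
python3 -m creep '[[0,0,-0.3,0,0,0,-1],[0,0,-0.7,0,0,0,-1],[0,0,-0.7,0,0,0,-1],[0,0,-0.5,0,0,0,-1],[0,0,0,0,0,0,-1]]'
python3 - <<'E'
from h import *
goto([.6188,.160,.115],-3.8)
E
```

```text
time: 18.75
tool_pos: [0.5495, -0.2844, 0.0197]
tool_rot: [2.084, 2.347, 0.001]
force: [0.5, 0.5, 6.8]
finger_gap: 0.0388
grip_force: 41.5
time: 19.25
tool_pos: [0.5502, -0.2849, 0.1327]
tool_rot: [2.081, 2.343, 0.003]
force: [-0.2, 0.2, 0.1]
finger_gap: 0.0388
grip_force: 40.8
shift [8.68 2.41 0.33] turn [0.04 0.02 1.23] | pos [ 0.5502 -0.2849  0.1327] t 19.25 j6 0.97
```

```bash
python3 -m creep '[[0.543,0.151,0.015,0,0,0,-1],[0.543,0.151,0.015,0,0,0,-1],[0.543,0.151,0.015,0,0,0,-1],[0.543,0.151,0.015,0,0,0,-1],[0.543,0.151,0.015,0,0,0,-1],[0.543,0.151,0.015,0,0,0,-1],[0.543,0.151,0.015,0,0,0,-1],[0.543,0.151,0.015,0,0,0,-1],[0.543,0.151,0.015,0,0,0,-1],[0.543,0.151,0.015,0,0,0,-1],[0.543,0.151,0.015,0,0,0,-1],[0.543,0.151,0.015,0,0,0,-1],[0.543,0.151,0.015,0,0,0,-1],[0.543,0.151,0.015,0,0,0,-1],[0.543,0.151,0.015,0,0,0,-1],[0.543,0.151,0.015,0,0,0,-1],[0,0,0,0,0,0.62,-1],[0,0,0,0,0,0.62,-1],[0,0,0,0,0,0,-1],[0,0,0,0,0,0,-1]]'
python3 - <<'E'
from h import *
goto([.6188,.160,.0445],-3.8)
E
```

```text
time: 21.25
tool_pos: [0.6165, 0.1617, 0.1152]
tool_rot: [-2.293, -2.147, 0.001]
force: [0.1, -0.0, -1.1]
finger_gap: 0.0385
grip_force: 40.8
shift [-0.03  0.05  1.41] turn [-0.01  0.    0.01] | pos [0.6165 0.1617 0.1152] t 21.25 j6 1.89
```

```bash
python3 -m creep '[[0,0.02,0.5,0,0,0,-1],[0,0.02,0.4,0,0,0,-1],[0,0,0.2,0,0,0,-1],[0,0,0.2,0,0,0,-1],[0,0,0.11,0,0,0,-1],[0,0,0,0,0,0,-1],[0,0,0,0,0,0,0.3],[0,0,0,0,0,0,0.3],[0,0,0,0,0,0,0.3],[0,0,0,0,0,0,0.3]]'
python3 -m creep '[[0,0,-0.6,0,0,0,0.3],[0,0,-0.8,0,0,0,1],[0,0,-0.9,0,0,0,1],[0,0,-0.9,0,0,0,1],[0,0,-0.9,0,0,0,1],[0,0,0,0,0,0,1]]'
python3 - <<'E'
from h import *
goto([.408,.237,.220],-3.8)
E
```

```text
time: 22.25
tool_pos: [0.6191, 0.1617, 0.0458]
tool_rot: [2.295, 2.145, 0.001]
force: [-0.1, 0.4, 0.4]
finger_gap: 0.0556
grip_force: 0.0
time: 22.85
tool_pos: [0.6209, 0.1622, 0.2582]
tool_rot: [2.291, 2.141, 0.016]
force: [1.1, 0.8, 0.6]
finger_gap: 0.0851
grip_force: 0.0
shift [ 1.2  -4.36  0.72] turn [ 0.07 -0.02 -0.01] | pos [0.6209 0.1622 0.2582] t 22.85 j6 1.89
```

```bash
python3 -m creep '[[0.15,-0.54,0.09,0,0,0,1],[0.15,-0.54,0.09,0,0,0,1],[0.15,-0.54,0.09,0,0,0,1],[0.15,-0.54,0.09,0,0,0,1],[0.15,-0.54,0.09,0,0,0,1],[0.15,-0.54,0.09,0,0,0,1],[0.15,-0.54,0.09,0,0,0,1],[0.15,-0.54,0.09,0,0,0,1],[0,0,0,0,0,0,1],[0,0,0,0,0,0,1]]'
python3 - <<'E'
from h import *
m=cams.camera_model("wrist");im=cams.capture("wrist");cv2.imwrite("pics/wk.png",im[:,:,::-1])
cv2.imwrite("pics/top2.png",cv2.resize(cams.capture("top")[145:285,165:295],None,fx=4.2,fy=4.2,interpolation=cv2.INTER_CUBIC)[:,:,::-1])
T=np.array(m["T"]);K=np.array(m["intrinsics"]);print(T.round(3),K)
c=T[:3,:3].T@(np.array([.408,.237,.144])-T[:3,3]);print("pred knob",K@[c[0]/-c[2],c[1]/c[2],1])
print(goto([.408,.237,.117],-3.8))
E
```

```text
time: 23.85
tool_pos: [0.4072, 0.2363, 0.2146]
tool_rot: [2.294, 2.146, 0.001]
force: [0.1, 0.6, 0.3]
finger_gap: 0.0853
grip_force: 0.0
[[ 0.998  0.063  0.019  0.412]
 [-0.065  0.95   0.305  0.314]
 [ 0.001 -0.306  0.952  0.358]
 [ 0.     0.     0.     1.   ]] [[327.90006559   0.         284.28935531]
 [  0.         327.90006559 213.08067958]
 [  0.           0.           1.        ]]
pred knob [285.66360289 224.38498259   1.        ]
shift [ 0.02 -0.    1.95] turn [ 0.01 -0.   -0.01] | pos [0.4081 0.2361 0.2145] t 23.95 j6 2.16
None
```

View pics/wk.png

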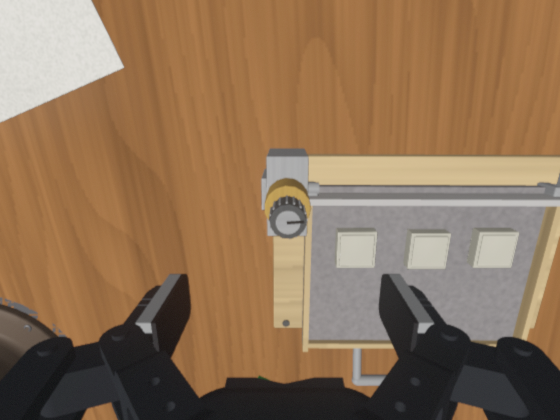

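View pics/top2.png

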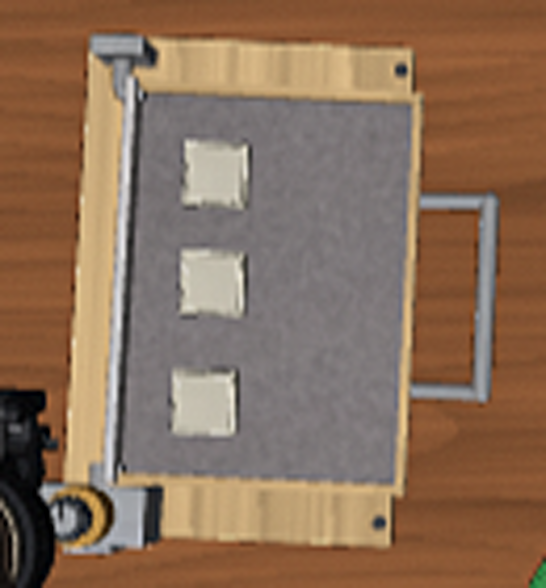

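The three tiles lie flat in a row in the tray, clear of each other. The wrist view puts the knob top at (288,222), with its pointer mark facing right. The knob is therefore at about (0.409, 0.238).

```bash
python3 -m creep '[[0.04,0.02,0.4,0,0,0,1],[0,0,0.5,0,0,0,1],[0,0,0.5,0,0,0,1],[0,0,0.3,0,0,0,1],[0,0,0.2,0,0,0,1],[0,0,0.06,0,0,0,1],[0,0,0,0,0,0,-1],[0,0,0,0,0,0,-1],[0,0,0,0,0,0,-1],[0,0,0,0,0,0,-1],[0,0,0,0,0,0,-1],[0,0,0,0,0,0,-1],[0,0,0,0,0,0,-1],[0,0,0,0,0,0,-1]]' 60
```

```text
time: 25.35
tool_pos: [0.4095, 0.2383, 0.1172]
tool_rot: [2.294, 2.144, 0.003]
force: [2.8, -0.8, 6.1]
finger_gap: 0.0244
grip_force: 59.2
```

```bash
python3 -m creep '[[0,0,-0.07,0,0,0,-1],[0,0,-0.07,0,0,0,-1],[0,0,-0.06,0,0,0,-1],[0,0,0,0,0,0,-1],[0,0,0,0,0,0,-1]]'
```

```text
time: 25.85
tool_pos: [0.4092, 0.238, 0.1256]
tool_rot: [2.295, 2.144, 0.0]
force: [6.3, 1.8, -6.7]
finger_gap: 0.024
grip_force: 59.2
```

```bash
python3 -m creep '[[0,0,-0.04,0,0,0,-1],[0,0,0,0,0,-0.5,-1],[0,0,0,0,0,-0.8,-1],[0,0,-0.007,0,0,-0.8,-1],[0,0,-0.007,0,0,-0.8,-1],[0,0,-0.007,0,0,-0.8,-1],[0,0,-0.007,0,0,-0.8,-1]]'
python3 -m creep '[[0,0,-0.008,0,0,-0.85,-1],[0,0,-0.008,0,0,-0.85,-1],[0,0,-0.008,0,0,-0.85,-1],[0,0,-0.008,0,0,-0.85,-1],[0,0,-0.008,0,0,-0.85,-1],[0,0,-0.008,0,0,-0.85,-1],[0,0,-0.008,0,0,-0.85,-1],[0,0,-0.008,0,0,-0.85,-1],[0,0,-0.008,0,0,-0.85,-1],[0,0,-0.008,0,0,-0.85,-1],[0,0,-0.008,0,0,-0.85,-1],[0,0,-0.008,0,0,-0.85,-1],[0,0,-0.008,0,0,-0.85,-1],[0,0,-0.008,0,0,-0.85,-1],[0,0,-0.008,0,0,-0.85,-1],[0,0,0,0,0,-0.6,-1],[0,0,0,0,0,0,-1],[0,0,0,0,0,0,-1]]'
python3 - <<'E'
from h import *
s=env.read_state();print(s['joint_pos'].round(3),s['torque'].round(3),s['force'].round(1))
E
```

```text
time: 26.55
tool_pos: [0.4098, 0.2383, 0.129]
tool_rot: [1.448, 2.786, 0.001]
force: [8.3, 2.0, -8.5]
finger_gap: 0.0245
grip_force: 59.2
time: 28.35
tool_pos: [0.4098, 0.24, 0.1349]
tool_rot: [-1.56, 2.724, 0.004]
force: [7.6, 9.9, -10.7]
finger_gap: 0.0245
grip_force: 59.5
[ 0.528  0.048 -0.337  1.183  0.003 -0.512] [ 1.733 -1.857  0.027] [  7.6   9.9 -10.7]
```

```bash
python3 -m creep '[[0,0,0,0,0,0,0.6],[0,0,0,0,0,0,0.6],[0,0,0,0,0,0,0.6],[0,0,-0.5,0,0,0,1],[0,0,-0.6,0,0,0,1],[0,0,-0.6,0,0,0,1],[0,0,0,0,0,0,1],[0,0,0,0,0,0,1]]'
python3 - <<'E'
from h import *
im=cams.capture("wrist");sc=cams.capture("scene")
a=cv2.resize(im[160:290,220:350],(400,400),interpolation=cv2.INTER_CUBIC);b=cv2.resize(sc[190:290,330:430],(400,400),interpolation=cv2.INTER_CUBIC)
cv2.imwrite("pics/k2.png",np.hstack([a,b])[:,:,::-1])
goto([.535,-.0045,.215],0)
E
```

```text
time: 29.15
tool_pos: [0.4086, 0.2381, 0.2211]
tool_rot: [-1.559, 2.726, 0.0]
force: [-0.4, 0.0, -0.3]
finger_gap: 0.0853
grip_force: 0.0
shift [ 2.89 -4.65  0.09] turn [ 0.01 -0.01 -3.54] | pos [0.408  0.2377 0.2197] t 29.25 j6 -0.51
```

View pics/k2.png

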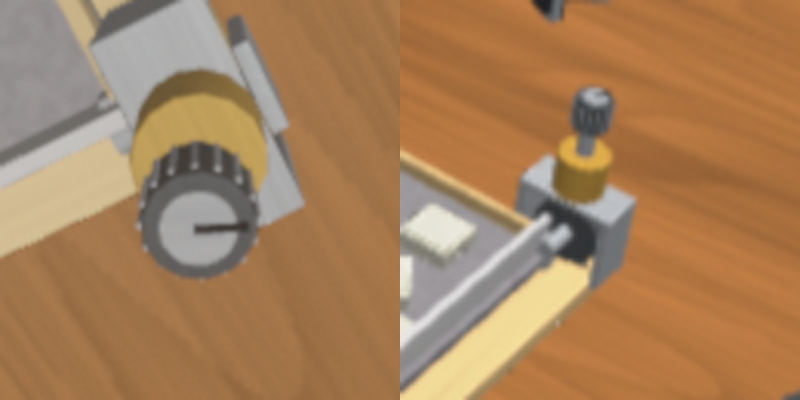

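The lock screw stands raised. Its pointer is in the same place relative to the gripper camera as before the turn, so the knob turned with the gripper by 2.67 rad. I'll go to the handle next.

```bash
python3 -m creep '[[0.36,-0.58,0,0,0,0,1],[0.36,-0.58,0,0,0,0,1],[0.36,-0.58,0,0,0,0,0.2],[0.36,-0.58,0,0,0,0,0.2],[0.36,-0.58,0,0,0,0,-0.1],[0.36,-0.58,0,0,0,0,-0.1],[0.36,-0.58,0,0,0,0,-0.1],[0.36,-0.58,0,0,0,0,-0.1],[0,0,0,0,0,0.92,-0.1],[0,0,0,0,0,0.92,-0.1],[0,0,0,0,0,0.92,-0.1],[0,0,0,0,0,0.92,-0.1],[0,0,0,0,0,0.92,-0.1],[0,0,0,0,0,0.92,-0.1],[0,0,0,0,0,0.92,-0.1],[0,0,0,0,0,0.92,-0.1],[0,0,0,0,0,0,-0.1],[0,0,0,0,0,0,-0.1]]'
python3 - <<'E'
from h import *
im=cams.capture("wrist");cv2.imwrite("pics/wh.png",im[:,:,::-1])
m=cams.camera_model("wrist");T=np.array(m["T"]);K=np.array(m["intrinsics"])
c=T[:3,:3].T@(np.array([.5346,-.0066,.05])-T[:3,3]);print("pred",K@[c[0]/-c[2],c[1]/c[2],1])
goto([.535,-.0066,.030],86.2)
E
```

```text
time: 31.05
tool_pos: [0.535, -0.0037, 0.2197]
tool_rot: [-0.097, -3.138, 0.0]
force: [-0.2, 0.7, -0.7]
finger_gap: 0.0381
grip_force: 0.0
pred [281.84328937 191.63402678   1.        ]
shift [-0.01 -0.06  3.8 ] turn [-0.   -0.01  0.03] | pos [ 0.5351 -0.0037  0.2199] t 31.1 j6 0.05
```

View pics/wh.png

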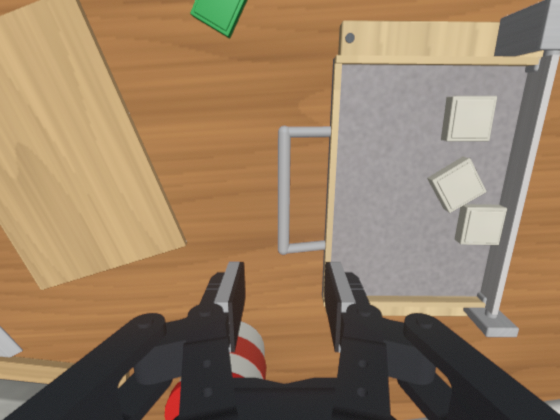

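One tile has been knocked: it lies at (459,185), turned about 30° and close to the tile at (483,226). The handle bar at (284,190) is where I expected it. I'll measure the tiles.

```bash
python3 - <<'E'
from h import *
for n in ("wrist","top"):
    m=cams.camera_model(n)
    for q in quad(n,white(cams.capture(n)),.052,60,90000,m):
        if .4<q[2]<.7 and .08<q[3]<.22: 
            d=np.array(q[2:4])-[.5523,.2145];print(n,np.round(q[:5],3),np.round(q[5],1),"u,v",(d@[.9977,-.067]).round(4),(d@[.067,.9977]).round(4))
goto([.57,.17,.13],86)
E
```

```text
wrist [4.21639e+02 1.74132e+02 5.44000e-01 1.30000e-01 8.59990e+01] [172.4 229.1] u,v -0.003 -0.0847
top [2.12994e+02 2.40894e+02 4.75000e-01 1.71000e-01 8.91490e+01] [36.4 39.3] u,v -0.0745 -0.0486
top [2.14472e+02 2.16212e+02 5.38000e-01 1.67000e-01 3.08810e+01] [40.4 39.4] u,v -0.0108 -0.0488
top [2.03208e+02 1.99829e+02 5.82000e-01 1.95000e-01 8.42240e+01] [38.4 40.7] u,v 0.0306 -0.0176
top [1.93097e+02 2.33190e+02 5.34000e-01 2.16000e-01 8.39980e+01] [ 41.  304.4] u,v -0.0182 0.0004
shift [-0.47  3.51  1.81] turn [-0.   -0.    0.05] | pos [ 0.5353 -0.0037  0.2203] t 31.2 j6 0.06
```

```bash
python3 - <<'E'
from h import *
goto([.5385,.167,.13],121)
E
python3 -m creep '[[-0.01,0.43,0.18,0,0,0,0.25],[-0.01,0.43,0.18,0,0,0,0.25],[-0.01,0.43,0.18,0,0,0,0.25],[-0.01,0.43,0.18,0,0,0,0.25],[-0.01,0.43,0.18,0,0,0,0.25],[-0.01,0.43,0.18,0,0,0,0.25],[-0.01,0.43,0.18,0,0,0,0.25],[-0.01,0.43,0.18,0,0,0,0.25],[0,0,0.2,0,0,-0.82,0.25],[0,0,0.1,0,0,-0.82,0.25],[0,0,0,0,0,-0.82,0.25],[0,0,0,0,0,-0.82,0.25],[0,0,0,0,0,-0.82,0.25],[0,0,0,0,0,0,0.25],[0,0,0,0,0,0,0.25]]'
python3 - <<'E'
from h import *
im=cams.capture("wrist")
cv2.imwrite("pics/wt.png",im[:,:,::-1])
m=cams.camera_model("wrist");w=white(im);w=cv2.inRange(im,(185,185,165),(255,255,255))
for q in quad("wrist",w,.052,500,20000,m):print(np.round(q[:5],3),np.round(q[5],1))
goto([.5385,.167,.042],121)
E
```

```text
shift [0.15 3.41 1.81] turn [ 0.   -0.   -4.03] | pos [ 0.5353 -0.0037  0.2203] t 31.2 j6 0.06
time: 32.7
tool_pos: [0.5506, 0.1677, 0.1336]
tool_rot: [0.85, -3.024, -0.0]
force: [0.5, -0.1, -0.3]
finger_gap: 0.0537
grip_force: 0.0
[2.96929e+02 3.21973e+02 6.23000e-01 2.21000e-01 8.59780e+01] [  5.9 127. ]
[2.93066e+02 2.70870e+02 5.82000e-01 1.94000e-01 8.58000e+01] [38.1 38.3]
[2.91919e+02 2.06241e+02 5.38000e-01 1.66000e-01 3.00830e+01] [38.5 38.6]
[4.11351e+02 1.87399e+02 4.90000e-01 2.30000e-01 8.61120e+01] [  6.4 130.5]
[3.46881e+02 1.33204e+02 4.76000e-01 1.71000e-01 8.67260e+01] [38.5 38.5]
shift [0.21 0.12 1.83] turn [-0.   -0.    0.05] | pos [0.5506 0.1677 0.1337] t 32.75 j6 -0.25
```

View pics/wt.png

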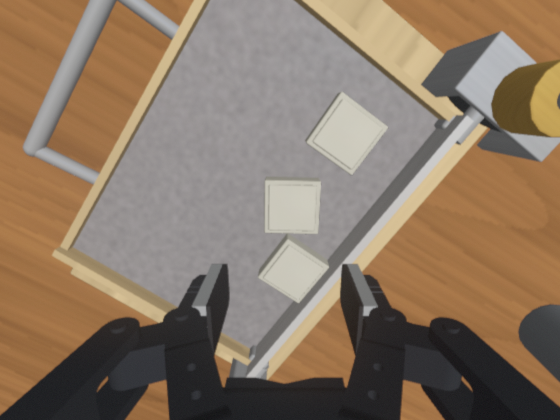

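The wrist view shows the knocked tile at (292,206), square to the jaws. The third tile is at (293,270), by the fence. Next I pick up the middle one.

```bash
python3 -m creep '[[0.22,0.11,0,0,0,0,0.25],[0,0,0.5,0,0,0,0.25],[0,0,0.5,0,0,0,0.25],[0,0,0.4,0,0,0,0.25],[0,0,0.2,0,0,0,0.25],[0,0,0.2,0,0,0,0.25],[0,0,0,0,0,0,0.25],[0,0,0,0,0,0,-1],[0,0,0,0,0,0,-1],[0,0,0,0,0,0,-1],[0,0,0,0,0,0,-1],[0,0,0,0,0,0,-1]]' 40
python3 -m creep '[[0,0,-0.3,0,0,0,-1],[0,0,-0.5,0,0,0,-1],[0,0,0,0,0,0,-1]]'
python3 - <<'E'
from h import *
f=np.array([.5523,.2145])-.0215*np.array([.9977,-.067])-.06*np.array([.067,.9977])
print(f);goto([*f,.06],86.2)
E
```

```text
time: 33.95
tool_pos: [0.5391, 0.1668, 0.0446]
tool_rot: [-0.853, 3.022, 0.0]
force: [-1.2, -0.0, 5.0]
finger_gap: 0.0385
grip_force: 40.7
time: 34.25
tool_pos: [0.5401, 0.1671, 0.0866]
tool_rot: [-0.852, 3.019, 0.0]
force: [0.1, 0.7, -1.4]
finger_gap: 0.0388
grip_force: 40.2
[0.52682945 0.1560785 ]
shift [ 0.34 -0.05  0.53] turn [0.   0.03 4.11] | pos [0.5401 0.1671 0.0866] t 34.25 j6 -0.25
```

```bash
python3 -m creep '[[0.17,-0.025,0,0,0,0,-1],[0.17,-0.025,0,0,0,0,-1],[0,0,0,0,0,0.82,-1],[0,0,0,0,0,0.82,-1],[0,0,0,0,0,0.82,-1],[0,0,0,0,0,0.82,-1],[0,0,0,0,0,0.82,-1],[0,0,0.3,0,0,0,-1],[0,0,0.3,0,0,0,-1],[0,0,0.15,0,0,0,-1],[0,0,0.06,0,0,0,-1],[0,0,0,0,0,0,-1]]'
python3 -m creep '[[0,0,0,0,0,0,0.2],[0,0,0,0,0,0,0.2],[0,0,0,0,0,0,0.2],[0,0,-0.5,0,0,0,0.2],[0,0,-0.7,0,0,0,0.2],[0,0,-0.7,0,0,0,0.2],[0,0,-0.7,0,0,0,0.2],[0,0,-0.7,0,0,0,0],[0,0,0,0,0,0,-0.1]]'
python3 - <<'E'
from h import *
goto([.535,-.0066,.215],86.2)
E
```

```text
time: 35.45
tool_pos: [0.5251, 0.1551, 0.044]
tool_rot: [0.102, 3.139, -0.0]
force: [-1.5, 0.0, 7.6]
finger_gap: 0.0385
grip_force: 42.8
time: 36.35
tool_pos: [0.5271, 0.1561, 0.2132]
tool_rot: [0.102, 3.133, 0.004]
force: [1.3, 1.3, 0.4]
finger_gap: 0.0383
grip_force: 0.0
shift [-0.37 -3.24 -0.04] turn [0.02 0.05 0.01] | pos [0.5271 0.1561 0.2132] t 36.35 j6 0.35
```

```bash
python3 -m creep '[[-0.04,-0.4,0,0,0,0,-0.1],[-0.04,-0.4,0,0,0,0,-0.1],[-0.04,-0.4,0,0,0,0,-0.1],[-0.04,-0.4,0,0,0,0,-0.1],[-0.04,-0.4,0,0,0,0,-0.1],[-0.04,-0.4,0,0,0,0,-0.1],[-0.04,-0.4,0,0,0,0,-0.1],[-0.04,-0.4,0,0,0,0,-0.1],[0,0,0,0,0,0,-0.1],[0,0,0,0,0,0,-0.1]]'
cat >> h.py <<'E'
def tiles():
    im=cams.capture("top");w=cv2.inRange(im,(185,185,165),(255,255,255));w[:,:199]=0
    for q in quad("top",white(im),.052,60,900):
        if .4<q[2]<.7 and .08<q[3]<.22:
            d=np.array(q[2:4])-[.5523,.2145];print(np.round(q[2:5],3),np.round(q[5],1),"u,v",(d@[.9977,-.067]).round(4),(d@[.067,.9977]).round(4))
E
python3 - <<'E'
from h import *
tiles()
goto([.535,-.0066,.029],86.2)
E
```

```text
time: 37.35
tool_pos: [0.5305, -0.0053, 0.2074]
tool_rot: [-0.103, -3.139, -0.0]
force: [-0.3, -0.8, 0.2]
finger_gap: 0.0386
grip_force: 0.0
[ 0.475  0.171 89.149] [36.4 39.3] u,v -0.0745 -0.0486
[ 0.524  0.156 88.633] [39.1 39.2] u,v -0.0244 -0.0604
[ 0.582  0.195 84.224] [38.4 40.7] u,v 0.0306 -0.0176
shift [-0.09 -0.03  3.57] turn [ 0.   -0.01  0.01] | pos [ 0.5306 -0.0048  0.2076] t 37.4 j6 0.06
```

```bash
python3 -m creep '[[-0.09,-0.03,0.5,0,0,0,-0.1],[0,0,0.6,0,0,0,-0.1],[0,0,0.6,0,0,0,-0.1],[0,0,0.6,0,0,0,-0.1],[0,0,0.5,0,0,0,-0.1],[0,0,0.4,0,0,0,-0.1],[0,0,0.25,0,0,0,-0.1],[0,0,0.1,0,0,0,-0.1],[0,0,0,0,0,0,-0.1],[0,0,0,0,0,0,-1],[0,0,0,0,0,0,-1],[0,0,0,0,0,0,-1],[0,0,0,0,0,0,-1],[0,0,0,0,0,0,-1],[0,0,0,0,0,0,-1]]' 40
```

```text
time: 38.9
tool_pos: [0.5362, -0.0048, 0.032]
tool_rot: [0.1, 3.138, 0.008]
force: [0.6, 7.3, 1.0]
finger_gap: 0.0101
grip_force: 38.9
```

```bash
python3 -m creep '[[0,0.006,-0.235,0,0,0,-1],[0,0.018,-0.234,0,0,0,-1],[0,0.029,-0.233,0,0,0,-1],[0,0.041,-0.231,0,0,0,-1],[0,0,0,0,0,0,-1]]'
```

```text
time: 39.4
tool_pos: [0.5365, -0.0003, 0.0791]
tool_rot: [0.1, 3.138, 0.006]
force: [1.5, 6.9, -3.8]
finger_gap: 0.0106
grip_force: 39.1
```

```bash
python3 -m creep '[[0,0.026,-0.115,0,0,0,-1],[0,0.026,-0.114,0,0,0,-1],[0,0.032,-0.113,0,0,0,-1],[0,0.032,-0.113,0,0,0,-1],[0,0.038,-0.112,0,0,0,-1],[0,0.038,-0.111,0,0,0,-1],[0,0.043,-0.11,0,0,0,-1],[0,0.043,-0.109,0,0,0,-1],[0,0.048,-0.107,0,0,0,-1],[0,0.048,-0.107,0,0,0,-1],[0,0.107,-0.209,0,0,0,-1],[0,0,0,0,0,0,-1],[0,0,0,0,0,0,-1],[0,0,0,0,0,0,-1]]'
python3 - <<'E'
from h import *
im=cams.capture("top");sc=cams.capture("scene")
a=cv2.resize(im[145:285,165:295],(371,400),interpolation=cv2.INTER_CUBIC);b=cv2.resize(sc[180:330,240:400],(427,400),interpolation=cv2.INTER_CUBIC)
cv2.imwrite("pics/tilt.png",np.hstack([a,b])[:,:,::-1])
E
```

```text
time: 40.8
tool_pos: [0.5379, 0.0218, 0.1435]
tool_rot: [0.102, 3.138, 0.0]
force: [4.9, 2.0, -4.8]
finger_gap: 0.0102
grip_force: 39.2
```

View pics/tilt.png

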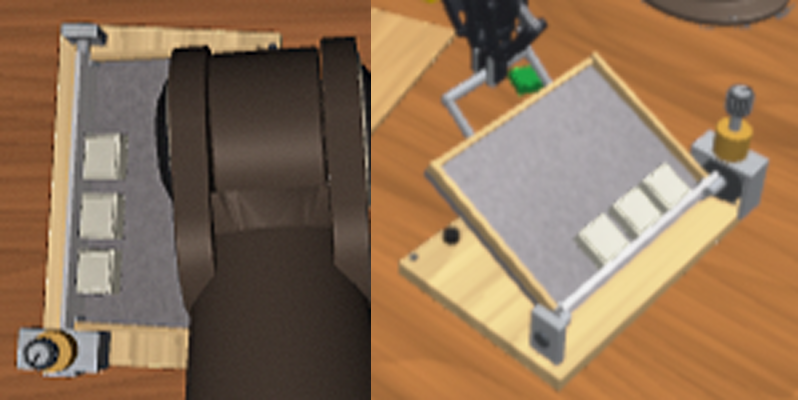

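All three tiles sit in a row against the fence; in the scene half of the picture they are at about (605,237), (640,210) and (668,185). I'll tip it a little more to settle them, then lower.

```bash
python3 -m creep '[[0,0.118,-0.203,0,0,0,-1],[0,0.05,-0.08,0,0,0,-1],[0,0,0,0,0,0,-1],[0,0,0,0,0,0,-1],[0,0,0,0,0,0,-1],[0,0,0,0,0,0,-1],[0,-0.05,0.08,0,0,0,-1],[0,-0.059,0.102,0,0,0,-1],[0,-0.059,0.101,0,0,0,-1],[0,-0.054,0.105,0,0,0,-1],[0,-0.054,0.105,0,0,0,-1],[0,-0.048,0.107,0,0,0,-1],[0,-0.048,0.107,0,0,0,-1],[0,-0.043,0.11,0,0,0,-1],[0,-0.043,0.11,0,0,0,-1],[0,0,0,0,0,0,-1]]'
python3 -m creep '[[0,-0.038,0.112,0,0,0,-1],[0,-0.038,0.112,0,0,0,-1],[0,-0.032,0.113,0,0,0,-1],[0,-0.032,0.113,0,0,0,-1],[0,-0.026,0.115,0,0,0,-1],[0,-0.026,0.115,0,0,0,-1],[0,-0.02,0.116,0,0,0,-1],[0,-0.02,0.116,0,0,0,-1],[0,-0.015,0.117,0,0,0,-1],[0,-0.015,0.117,0,0,0,-1],[0,-0.01,0.117,0,0,0,-1],[0,-0.01,0.117,0,0,0,-1],[0,-0.003,0.117,0,0,0,-1],[0,-0.003,0.117,0,0,0,-1],[0,0,0,0,0,0,-1],[0,0,0,0,0,0,-1]]'
```

```text
time: 42.5
tool_pos: [0.5369, 0.0074, 0.1105]
tool_rot: [0.102, 3.138, 0.002]
force: [6.8, 1.8, -3.5]
finger_gap: 0.0103
grip_force: 38.9
time: 44.1
tool_pos: [0.5378, -0.005, 0.0341]
tool_rot: [0.1, 3.133, 0.009]
force: [-0.1, 9.9, 18.4]
finger_gap: 0.01
grip_force: 44.3
```

```bash
python3 -m creep '[[0,0,-0.03,0,0,0,-1],[0,0,-0.02,0,0,0,-1],[0,0,0,0,0,0,-0.15],[0,0,0,0,0,0,-0.15],[0,0,0,0,0,0,-0.15],[0,0,0,0,0,0,-0.15],[0,0,-0.3,0,0,0,-0.15],[0,0,-0.7,0,0,0,-0.15],[0,0,-0.8,0,0,0,-0.15],[0,0,-0.9,0,0,0,0.5],[0,0,-0.9,0,0,0,1],[0,0,-0.4,0,0,0,1],[0,0,0,0,0,0,1]]'
python3 - <<'E'
from h import *
tiles()
cv2.imwrite("pics/flat.png",cv2.resize(cams.capture("top")[145:285,165:295],None,fx=4.2,fy=4.2,interpolation=cv2.INTER_CUBIC)[:,:,::-1])
goto([.409,.238,.222],149.5)
E
```

```text
time: 45.4
tool_pos: [0.5366, -0.0073, 0.2366]
tool_rot: [0.102, 3.134, -0.0]
force: [-0.2, -0.7, 0.5]
finger_gap: 0.0853
grip_force: 0.0
[ 0.478  0.202 89.246] [36.4 39.2] u,v -0.0733 -0.0173
[ 0.527  0.199 89.238] [36.5 39.3] u,v -0.0238 -0.0171
[ 0.581  0.196 89.23 ] [36.6 42.4] u,v 0.03 -0.0168
shift [2.84 4.73 0.21] turn [-0.   -0.   -7.36] | pos [ 0.5351 -0.0072  0.2325] t 45.5 j6 0.05
```

View pics/flat.png

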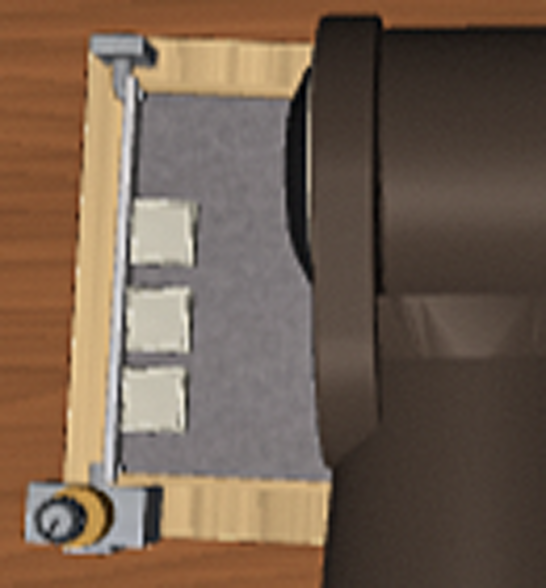

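The tray is flat and all three tiles are flush at the fence, at crop positions (163,232), (158,321) and (155,400). Next I go back to the knob.

```bash
python3 -m creep '[[0.284,0.473,0.015,0,0,0,1],[0.284,0.473,0.015,0,0,0,1],[0.284,0.473,0.015,0,0,0,1],[0.284,0.473,0.015,0,0,0,1],[0.284,0.473,0.015,0,0,0,1],[0.284,0.473,0.015,0,0,0,1],[0.284,0.473,0.015,0,0,0,1],[0.284,0.473,0.015,0,0,0,1],[0.284,0.473,0.015,0,0,0,1],[0.284,0.473,0.015,0,0,0,1],[0,0,0,0,0,-0.92,1],[0,0,0,0,0,-0.92,1],[0,0,0,0,0,-0.92,1],[0,0,0,0,0,-0.92,1],[0,0,0,0,0,-0.92,1],[0,0,0,0,0,-0.92,1],[0,0,0,0,0,-0.92,1],[0,0,0,0,0,-0.92,1],[0,0,0,0,0,0,1],[0,0,0,0,0,0,1]]'
python3 - <<'E'
from h import *
goto([.4095,.2385,.134],149.5)
E
```

```text
time: 47.5
tool_pos: [0.4082, 0.2378, 0.224]
tool_rot: [1.554, -2.727, 0.0]
force: [-0.4, -0.0, 0.9]
finger_gap: 0.0855
grip_force: 0.0
shift [-0.03 -0.02  1.8 ] turn [ 0.01 -0.01 -0.02] | pos [0.4082 0.2378 0.224 ] t 47.5 j6 -0.51
```

```bash
python3 -m creep '[[-0.03,-0.02,0.4,0,0,0,1],[0,0,0.5,0,0,0,1],[0,0,0.4,0,0,0,1],[0,0,0.3,0,0,0,1],[0,0,0.2,0,0,0,1],[0,0,0,0,0,0,1],[0,0,0,0,0,0,-1],[0,0,0,0,0,0,-1],[0,0,0,0,0,0,-1],[0,0,0,0,0,0,-1],[0,0,0,0,0,0,-1],[0,0,0,0,0,0,-1],[0,0,0,0,0,0,-1],[0,0,0,0,0,0,-1]]' 60
python3 -m creep '[[0,0,0,0,0,0.5,-1],[0,0,0,0,0,0.85,-1],[0,0,0.008,0,0,0.85,-1],[0,0,0.008,0,0,0.85,-1],[0,0,0.008,0,0,0.85,-1],[0,0,0.008,0,0,0.85,-1],[0,0,0.008,0,0,0.85,-1],[0,0,0.008,0,0,0.85,-1],[0,0,0.008,0,0,0.85,-1],[0,0,0.008,0,0,0.85,-1],[0,0,0.008,0,0,0.85,-1],[0,0,0.008,0,0,0.85,-1],[0,0,0.008,0,0,0.85,-1],[0,0,0.008,0,0,0.85,-1],[0,0,0.008,0,0,0.85,-1],[0,0,0.008,0,0,0.85,-1],[0,0,0,0,0,0,-1]]'
python3 - <<'E'
from h import *
s=env.read_state();print(s['joint_pos'].round(3),s['torque'].round(3),s['force'].round(1))
E
```

```text
time: 48.9
tool_pos: [0.4103, 0.2393, 0.1362]
tool_rot: [-1.56, 2.726, 0.002]
force: [-2.1, 0.5, 5.6]
finger_gap: 0.024
grip_force: 58.7
time: 50.6
tool_pos: [0.4101, 0.2392, 0.1308]
tool_rot: [-1.438, -2.793, -0.001]
force: [-4.0, -0.7, 9.3]
finger_gap: 0.0242
grip_force: 61.6
[ 5.280e-01  5.100e-02 -3.430e-01  1.176e+00  1.000e-03  1.478e+00] [-0.205  0.965 -0.08 ] [-4.  -0.7  9.3]
```

```bash
python3 -m creep '[[0,0,-0.03,0,0,0,-1],[0,0,0,0,0,0.84,-1],[0,0,0,0,0,0.84,-1],[0,0,0,0,0,0.84,-1],[0,0,0,0,0,0.84,-1],[0,0,0,0,0,0.84,-1],[0,0,0,0,0,0,-1],[0,0,0,0,0,0,-1]]'
python3 - <<'E'
from h import *
s=env.read_state();print(s['joint_pos'].round(3),s['torque'].round(3),s['force'].round(1))
E
```

```text
time: 51.4
tool_pos: [0.4098, 0.2392, 0.1305]
tool_rot: [-2.225, -2.216, 0.002]
force: [-0.9, 4.8, -6.9]
finger_gap: 0.0242
grip_force: 59.6
[ 5.280e-01  5.200e-02 -3.420e-01  1.178e+00  1.000e-03  2.103e+00] [ 0.979  0.424 -0.068] [-0.9  4.8 -6.9]
```

```bash
python3 -m creep '[[0,0,0.05,0,0,0,-1],[0,0,0.05,0,0,0,-1],[0,0,0.05,0,0,0,-1],[0,0,0,0,0,0,-1],[0,0,0,0,0,0,0.6],[0,0,0,0,0,0,0.6],[0,0,0,0,0,0,0.6],[0,0,-0.3,0,0,0,1],[0,0,-0.7,0,0,0,1],[0,0,-0.9,0,0,0,1],[0,0,-0.2,0,0,0,1],[0,0,0,0,0,0,1],[0,0,0,0,0,0,1]]'
python3 - <<'E'
from h import *
tiles();print(env.read_state()['force'])
w=cams.capture("wrist");sc=cams.capture("scene")
a=cv2.resize(w[130:290,220:420],(400,320),interpolation=cv2.INTER_CUBIC);b=cv2.resize(sc[190:310,270:420],(400,320),interpolation=cv2.INTER_CUBIC)
cv2.imwrite("pics/end.png",np.hstack([a,b])[:,:,::-1])
E
```

```text
time: 52.7
tool_pos: [0.4104, 0.2387, 0.228]
tool_rot: [2.23, 2.213, -0.001]
force: [-0.1, -0.2, -0.8]
finger_gap: 0.0855
grip_force: 0.0
[ 0.478  0.202 89.246] [36.4 39.1] u,v -0.0733 -0.0173
[ 0.527  0.199 89.238] [36.5 39.3] u,v -0.0238 -0.0171
[ 0.582  0.196 88.633] [36.9 39.4] u,v 0.0313 -0.0168
[ 0.534  0.216 83.998] [ 41.  304.4] u,v -0.0182 0.0004
[0.13770768 0.81811448 0.09362282]
```

View pics/end.png

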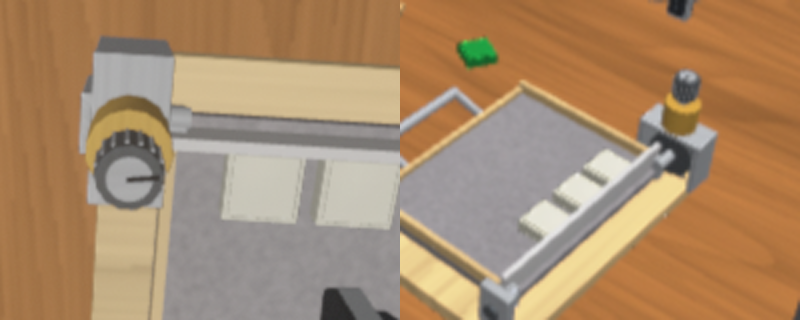

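```bash
python3 - <<'E'
from h import *
a=cv2.imread("pics/scene0.png");b=cams.capture("scene")[:,:,::-1]
f=lambda i:np.float32(cv2.cvtColor(np.ascontiguousarray(i),cv2.COLOR_BGR2GRAY))
t=f(a[211:227,368:387])
A=cv2.matchTemplate(f(b[200:240,358:398]),t,cv2.TM_CCOEFF_NORMED);y,x=np.unravel_index(A.argmax(),A.shape)
print(y-11,x-10,A.max(),A[y-1:y+2,x].round(3),np.abs(a[211:227,368:387].astype(int)-b[211:227,368:387]).mean())
E
```

```text
0 0 0.99198824 [0.899 0.992 0.891] 1.8782894736842106
```

```bash
python3 -c "
from rig import env
print(env.hand_in())"
```

```text
the job is handed in; nothing more can be done
None
```

I handed the job in at about 53 s. All three tiles lie flush against the fence in the flat tray, the lock screw is back home to within about 0.5 mm by camera, and the arm is clear; the hand-in gave no verdict.

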